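Set the multimeter in its tilt stand and dial its range

TASK

Get the multimeter ready for the next repair: lay it gently face up in its grey tilt stand, display end up the slope and lower end resting against the stand's lip, then, with the stand holding it, turn its selector clockwise to the fifth click from OFF. Let go of it there, and leave the other things on the bench undisturbed.

Things in the scene. Friction and masses are not known exactly. Their poses are not given: they have to be found in the camera images.
- meter: hand-held multimeter, 172 mm long (its x), 40 mm thick (z), about 0.4 kg: grey waist 64 mm wide (y), x -52 to +46 mm, where it is gripped across, between black rubber ends 70 mm wide. Origin: centre of its underside. x points to the display end, y to the left of its face, z out of its face. It starts face up, flat on the bench.
- meter_top (a point): middle of the upper front edge of the meter's display end: 86 mm along the meter's x and 40 mm above its underside
- dial_grip (a point): point on the axis of the meter's rotary selector (axis along meter z, at meter x -20 mm), 53 mm above the underside, mid-height of its grip bar: black, 48 mm long, 14 mm thick, foot 45 mm and top 61 mm above the underside, on a disc 52 mm across. A white line along one half of the bar is the pointer. The frame turns with the selector: its y is the pointer.
- dial (a joint): selector angle in rad, clockwise facing the meter: 0 at OFF (end stop, pointer along the meter's +y), one click each 0.524, ten positions counting OFF; click 3 (1.571) points along meter +x, click 5 is 2.618. A sprung detent, about 0.09 N m, pulls it into the nearest click. White strokes on the face mark the positions, a bold one OFF. Starts at OFF, click 1 or 2.
- stand: grey sheet-steel tilt stand, screwed to the bench, base plate 190 by 92 mm; origin at the centre of its base on the bench, z up, x the level direction in which its bed rises
- bed: the stand's bed, tilted 20 deg: x up the slope, y left, z out of the bed; origin on its surface, 50 mm above the bench. The meter fully home has its own frame on this frame. Lip at the low end: inner face at x -86 mm, 17 mm high. Side tabs 16 mm high at x -83 to -53 and +53 to +83 mm flare from 78 mm apart; between them the sides are open for fingers. The meter does not slide down of itself.
- drill: bystander: cordless drill standing on its battery, 223 mm tall, 1.5 kg; origin under its battery
- battery: bystander: black tool battery, 116 by 75 by 60 mm; origin at the centre of its underside
- screwdriver: bystander: black-handled screwdriver lying between the meter and the stand, 210 mm long along its x, handle 26 mm across; origin at its middle, on the bench
- pliers: bystander: pliers with black handles, lying, 210 mm long along its x, 18 mm high; origin near its middle, on the bench
- spray_can: bystander: plain aluminium spray can, 66 mm across, 200 mm tall; origin at the centre of its foot
- flask: bystander: steel vacuum flask, 74 mm across, 256 mm tall; origin at the centre of its foot
- hammer: bystander: hammer with wooden handle, lying, 270 mm long along its x; origin at its middle, on the bench

How it is judged:
By the outcome, as a careful person would: the job done as asked, in the order asked, and still so for the second after the job is handed in, with the robot touching nothing.
It also fails if it takes over 72 s, if anything falls off the work surface, if the arm or the gripper's body presses on something with over 40 N, if the wrist force passes 120 N, or if a joint passes its speed limit or range.

ROBOT

A 7-joint arm with a two-finger parallel gripper is mounted at the origin on the work surface. World frame = base frame: x ahead of the robot, y to its left, z up, the work surface at z = 0. Lengths are in m, angles in rad, forces in N, time in s.
With the tool pointing down it reaches from about 0.425 to 0.925 m from the base axis. Payload 6.8 kg.
Tool frame: the origin (TCP) lies at the very end of the fingers, on their centre line; the grasp point (between the pads) lies 19 mm behind it; z points along the fingers, y is the line along which they close (so a half turn about z gives the same grasp; the last joint's range is limited). The gripper opens to 85 mm and grips with 20 to 120 N. Pads are 22 mm wide; open, the fingers measure 114 mm over their backs; the gripper's body (76 mm by 85 mm) begins 54 mm behind the grasp point. The pads swing forward as they close: fully open they stand 13 mm farther back than shut.
Start: joints at [-1.23, 0.477, 0.022, 1.555, -0.011, 1.109, -0.083], TCP at [0.293, 0.608, 0.231] pointing down, gripper open.
Joint ranges: [-2.96, 2.96], [-0.34, 2.1], [-1.41, 1.46], [0.24, 2.44], [-1.37, 4.51], [0.17, 1.92], [-2.96, 2.96]. Speed limits (rad/s): [2.39, 2.39, 3.14, 3.14, 3.14, 3.14, 3.14].

INTERFACE

Orientations are given as a unit quaternion [w, x, y, z].
In Python, from station import bot gives the robot as it stands.
- The arm moves only by the shell command python3 nudge.py [FORCE], which reads ROWS from standard input. ROWS is a JSON object whose key "rows" holds a list of rows, 1 to 20 of them, each of 5 numbers: dx, dy, dz in m, then a turn about the tool's z in rad, then the opening from 0.0 (shut) to 1.0 (fully open); each row shifts and turns the commanded pose from where the row before left it, along the tool's axes as they then stand; what a row does not reach is not made up. A row lasts 1/10 s, in which the tool goes at most 0.05 m and 0.15 rad, less where a joint would pass 70% of its speed; a pose out of reach is approached as far as the arm can. The fingers move at their own pace and stop on an object; FORCE is the grip in N (left out, the last holds). Time passes only in rows, so rows that do not move let the fingers close. It prints the time, the measured TCP pose, the force, the opening and the grip force at its end. Input that does not fit is refused with a message, and nothing moves.
- bot.get_obs(): the state, without advancing time (a new reading comes with each control period).
- bot.read_camera(name): name is "scene" or "top"; returns the picture (420x560x3 uint8, blue, green, red); there is no depth.
- bot.camera_info(name): a dict with "vertical_fov" (degrees; the focal length in pixels is half the picture's height over the tangent of half this angle, whatever the lens; pixels are square), "cx", "cy" (the principal point, pixels), "k1" (the pictures are not rectified: a ray, as slopes to the right and down, at radius r is drawn at 1 + k1 r^2 times it, then the intrinsics apply), "view" (4x4, takes a point from world to camera coordinates). Camera axes: x right, y up, looking along -z (the intrinsics and any distortion apply to the point x, -y, -z); pixel columns grow to the right and rows downward; lengths in m; the calibration is good to about 2 mm. A picture is of the moment at which its call begins. camera_info takes no time and is no camera call.
- bot.hand_in(): hands the job in; it is judged then, once.
The state is a dict: "t": time; "q": joint angles; "joint_vel": joint speeds; "joint_torque": joint torques, N m; "eef_pos": TCP position; "tool_rot": TCP orientation; "contact_force": force on the tool from outside, world axes, zero at the start; "torque": the same for the moment, N m; "gripper_width": opening from 0.0 (shut) to 1.0 (fully open); "grasp_force": force on a finger pad.
Only numpy, scipy, OpenCV 4.12 (cv2) and the standard library are available. Lean on these libraries where they do the work, as an engineer would, in place of code of your own. Each camera call takes 0.05 s, during which the arm holds its last target. There are 200 camera calls.

## Working session

There is one attempt and no reset: what is moved stays moved. The work goes in short steps, Python scripts to look and compute and a shell command to move; the robot and the scene stay as the last step left them, time stands still between calls to the robot, and variables do not carry over. Pictures are saved under pics/ and viewed, at most 10 in all, crops included, and the job is handed in when it is done.

```bash
ls; mkdir -p pics; python3 - <<'E'
from station import bot
import cv2
print(bot.get_obs())
for n in("scene","top"):
    print(n,bot.camera_info(n)); cv2.imwrite(f"pics/{n}0.png",bot.read_camera(n))
E
```

```text
nudge.py
pics
station.py
{'t': 0.0, 'q': array([-1.23010501,  0.47779837,  0.02237001,  1.55647991, -0.01149314,
        1.10925494, -0.08310259]), 'joint_vel': array([-0.0006962 ,  0.00075752,  0.00032684, -0.00115348, -0.00127494,
        0.00058217, -0.00232459]), 'joint_torque': array([ 6.75959618e-04, -5.96444178e+01,  1.60800666e+00, -2.81197625e+01,
        1.24412737e-02,  9.28773807e-03, -1.66324315e-05]), 'eef_pos': array([0.29264239, 0.60760689, 0.23031544]), 'tool_rot': array([-1.25420912e-04,  2.22519613e-01,  9.74927793e-01, -8.97258577e-04]), 'contact_force': array([-0.69757762,  0.27669513, -0.77818838]), 'torque': array([ 0.00883215,  0.00571321, -0.0277639 ]), 'grasp_force': 0.0, 'gripper_width': 0.9973338952066934}
scene {'vertical_fov': 48.31030724329592, 'cx': 279.9148627400485, 'cy': 202.8886186053813, 'k1': 0.027962224921161162, 'view': array([[ 0.4022398 ,  0.9154563 , -0.01195437, -0.24896837],
       [-0.6526016 ,  0.29585372,  0.6975541 ,  0.29691227],
       [ 0.64211704, -0.27278258,  0.71643239, -1.84005464],
       [ 0.        ,  0.        ,  0.        ,  1.        ]])}
top {'vertical_fov': 52.87192778254902, 'cx': 272.74037265440097, 'cy': 211.2153314291713, 'k1': 0.027035285426197386, 'view': array([[ 0.01766466, -0.99978896,  0.01048819, -0.00401835],
       [ 0.99818132,  0.01823901,  0.05745776, -0.53409154],
       [-0.05763693,  0.00945415,  0.99829284, -1.33837581],
       [ 0.        ,  0.        ,  0.        ,  1.        ]])}
```
View pics/top0.png

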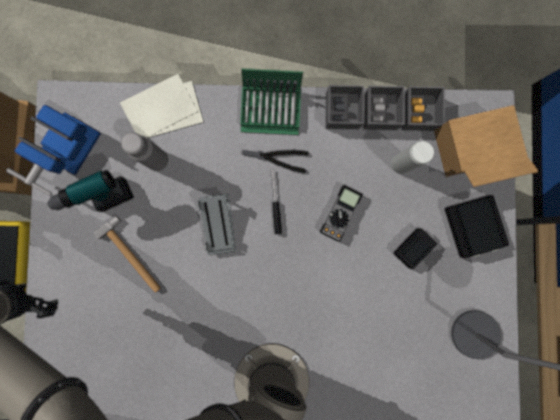

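View pics/scene0.png

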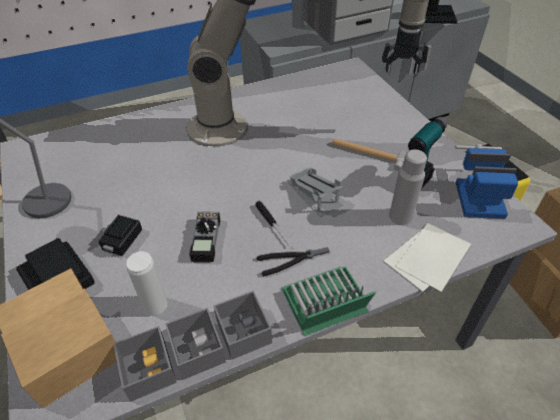

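Top view: the meter is at about (342,213) with its display end up and to the right, the stand at (216,222), and the screwdriver at (277,205) between them. I'll zoom in on both views.

```bash
python3 - <<'E'
import cv2
a=cv2.imread("pics/top0.png");b=cv2.imread("pics/scene0.png")
I=cv2.INTER_CUBIC
m=cv2.resize(a[175:255,310:370],None,fx=7,fy=7,interpolation=I)
s=cv2.resize(a[182:262,190:242],None,fx=7,fy=7,interpolation=I)
cv2.imwrite("pics/c1.png",cv2.hconcat([m,s]))
m=cv2.resize(b[200:275,180:230],None,fx=7,fy=7,interpolation=I)
s=cv2.resize(b[150:225,285:347],None,fx=7,fy=7,interpolation=I)
cv2.imwrite("pics/c2.png",cv2.hconcat([m,s]))
E
```

View pics/c1.png

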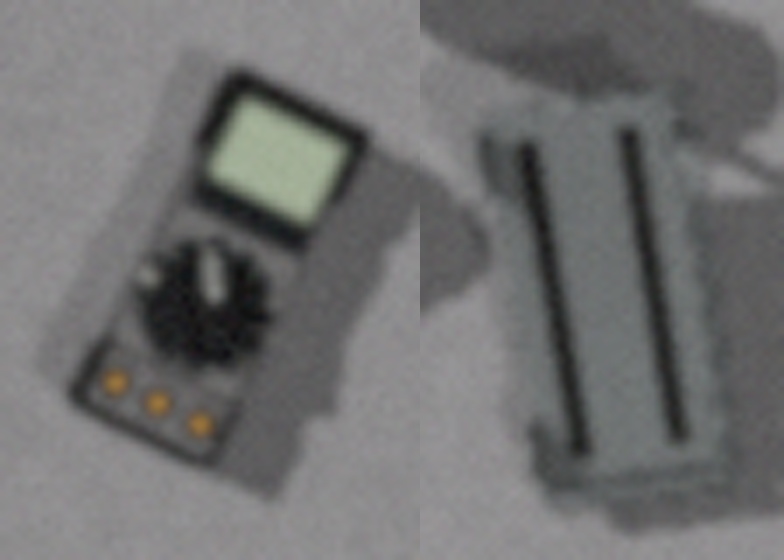

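View pics/c2.png

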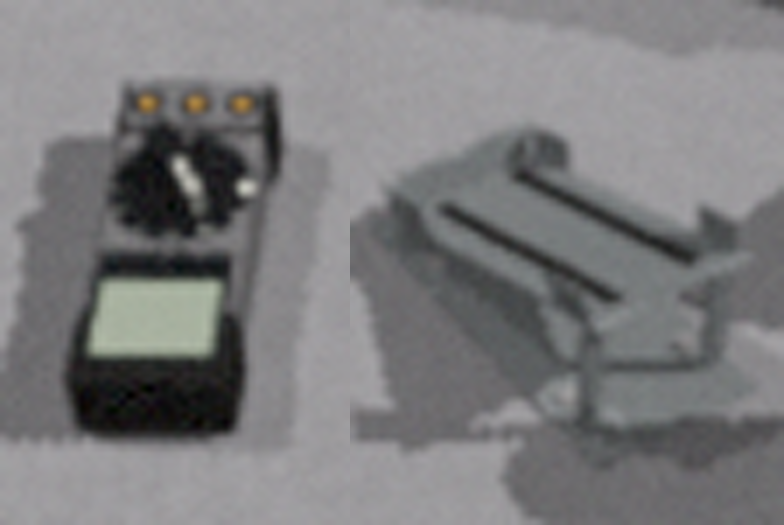

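Zoomed crops: the meter's face corners, the OFF dot to the left of the dial, and the pointer about 38° left of meter x (so click 2). The stand's slots run about 10° left of image-up and its lip is at the bottom, towards the robot. Next I fit both poses from the two views.

```bash
cat > h.py <<'E'
import numpy as np
from station import bot
from scipy.optimize import least_squares
from scipy.spatial.transform import Rotation as R
CI={n:bot.camera_info(n) for n in("scene","top")}
def proj(n,P):
    c=CI[n];P=np.atleast_2d(P);p=P@c["view"][:3,:3].T+c["view"][:3,3]
    s=np.c_[p[:,0],-p[:,1]]/-p[:,2:3];f=210/np.tan(np.radians(c["vertical_fov"]/2))
    return s*(1+c["k1"]*(s**2).sum(1,keepdims=True))*f+[c["cx"],c["cy"]]
def tri(a,b): # scene px, top px
    return least_squares(lambda X:np.r_[proj("scene",X)[0]-a,proj("top",X)[0]-b],[.5,0,.05])
def frame(p,yaw,tilt=0): # display/up-slope x
    return R.from_euler("ZY",[yaw,-tilt]).as_matrix(),np.array(p)
E
python3 - <<'E'
from h import *
T=lambda x,y:np.array([x/7+310,y/7+175]); S=lambda x,y:np.array([x/7+180,y/7+200])
M=np.array([[86,35,40],[86,-35,40],[-86,35,40],[-86,-35,40]])/1e3
t=[T(238,68),T(370,130),T(72,395),T(212,465)]; s=[S(240,362),S(80,368),S(275,87),S(124,87)]
for i in range(4):
    r=tri(s[i],t[i]);print(np.round(r.x,4),round(r.cost,2))
def f(v):
    Rm,p=frame(v[:3],v[3]);P=M@Rm.T+p
    return np.r_[proj("top",P)-t,proj("scene",P)-s].ravel()
r=least_squares(f,[.5,-.1,0,-.45],loss="soft_l1");print("meter",r.x,np.round(f(r.x),1))
T=lambda x,y:np.array([(x-420)/7+190,y/7+182]); S=lambda x,y:np.array([(x-350)/7+285,y/7+150])
t=[T(528,150),T(580,450),T(630,130),T(682,437)]; s=[S(692,260),S(520,175),S(618,298),S(445,207)]
X=[]
for i in range(4):
    r=tri(s[i],t[i]);X.append(r.x);print(np.round(r.x,4),round(r.cost,2))
X=np.array(X);d=X[0]+X[2]-X[1]-X[3];print("slots mid",X.mean(0),"yaw",np.arctan2(d[1],d[0]),"tilt",np.degrees(np.arctan2(d[2],np.hypot(*d[:2]))),"len",np.linalg.norm(d)/2,"sep",np.linalg.norm(X[0]+X[1]-X[2]-X[3])/2)
# base plate visible corners check: predicted overlays
import cv2
def draw(img,n,P,col):
    for q in proj(n,P): cv2.circle(img,tuple(np.round(q*16).astype(int)),8,col,-1,shift=4)
E
```

```text
[ 0.6218 -0.2122  0.0444] 2.57
[ 0.595  -0.2727  0.0413] 2.32
[ 0.4722 -0.1444  0.0344] 0.1
[ 0.4422 -0.207   0.0328] 0.43
meter [ 0.53292064 -0.20955423 -0.00292455 -0.42614935] [-1.6 -1.5 -0.4 -0.9 -0.9  0.9 -0.7  0.4 -1.2  2.6 -2.5  1.8 -0.  -1.5
 -0.7 -1.5]
[0.552  0.2154 0.0709] 0.66
[0.4198 0.1953 0.0211] 0.47
[0.5617 0.1714 0.0731] 1.15
[0.4268 0.1501 0.023 ] 1.0
slots mid [0.49007112 0.18307036 0.04704516] yaw 0.15341862837446468 tilt 20.267411602545618 len 0.14411372120781468 sep 0.045391258991438345
```

```bash
cat >> h.py <<'E'
import cv2
def overlay(img,n,x0,y0,w,h,segs,k=7):
    c=cv2.resize(img[y0:y0+h,x0:x0+w],None,fx=k,fy=k,interpolation=cv2.INTER_CUBIC)
    for P,col in segs:
        q=(proj(n,P)-[x0,y0]+.5)*k-.5
        cv2.polylines(c,[np.round(q*16).astype(np.int32)],False,col,1,cv2.LINE_AA,4)
    return c
def box(Rm,p,x,y,z):
    P=np.array([[a,b,c] for c in z for a,b in((x[0],y[0]),(x[1],y[0]),(x[1],y[1]),(x[0],y[1]),(x[0],y[0]))])
    return P@Rm.T+p
E
python3 - <<'E'
from h import *
T=lambda x,y:np.array([x/7+309.57,y/7+174.57]); S=lambda x,y:np.array([x/7+179.57,y/7+199.57])
M=np.array([[86,35,40],[86,-35,40],[-86,35,40],[-86,-35,40]])/1e3
t=[T(238,68),T(370,130),T(72,395),T(212,465)]; s=[S(240,362),S(80,368),S(275,87),S(124,87)]
def f(v):
    Rm,p=frame([v[0],v[1],0],v[2]);P=M@Rm.T+p
    return np.r_[proj("top",P)-t,proj("scene",P)-s].ravel()
r=least_squares(f,[.5,-.1,-.45],loss="soft_l1");print("meter",r.x,np.round(f(r.x),1));v=r.x
T=lambda x,y:np.array([(x-420)/7+189.57,y/7+181.57]); S=lambda x,y:np.array([(x-350)/7+284.57,y/7+149.57])
t=[T(528,150),T(580,450),T(630,130),T(682,437)]; s=[S(692,260),S(520,175),S(618,298),S(445,207)]
B=np.array([[1,1],[-1,1],[1,-1],[-1,-1]])
def g(v):
    Rm,p=frame([v[0],v[1],.05],v[2],np.radians(20));P=np.c_[B*v[3:5],np.zeros(4)]@Rm.T+p
    return np.r_[proj("top",P)-t,proj("scene",P)-s].ravel()
r=least_squares(g,[.49,.18,.15,.07,.022]);print("bed",r.x,np.round(g(r.x),1));b=r.x
a=cv2.imread("pics/top0.png");c=cv2.imread("pics/scene0.png")
Rm,p=frame([v[0],v[1],0],v[2]);mm=[(box(Rm,p,(-.086,.086),(-.035,.035),(0,.04)),(0,0,255))]
Rb,pb=frame([b[0],b[1],.05],b[2],np.radians(20));G=(0,255,0)
bb=[(box(Rb,pb,(-.086,.086),(-.039,.039),(0,0)),G),(box(Rb,pb,(-b[3],b[3]),(-b[4],b[4]),(0,0)),(0,0,255)),
 (box(Rb,pb,(-.086,-.086),(-.035,.035),(0,.017)),(255,0,0)),(box(Rb,pb,(.053,.083),(-.039,.039),(0,.016)),(255,255,0))]
Rs,ps=frame([b[0],b[1],0],b[2]);bb.append((box(Rs,ps,(-.095,.095),(-.046,.046),(0,0)),(0,255,255)))
cv2.imwrite("pics/o1.png",np.vstack([np.hstack([overlay(a,"top",310,175,60,80,mm,4),overlay(a,"top",185,180,65,80,bb,4)]),
 np.hstack([overlay(c,"scene",178,198,60,80,mm,4),overlay(c,"scene",283,150,65,80,bb,4)])])[:,:])
E
```

```text
meter [ 0.53355175 -0.2090419  -0.42255566] [-1.3 -1.4 -0.  -0.8 -0.5  1.2 -0.2  0.7 -0.5  2.5 -1.9  1.7  0.4 -1.6
 -0.3 -1.6]
bed [0.49079308 0.1827403  0.15690802 0.07165972 0.02228635] [-0.4 -0.6  0.  -0.1 -0.5  0.3 -0.5 -0.2 -0.1  0.1 -0.4 -0.2 -0.8  0.1
 -0.4  0.2]
```

```bash
python3 -c "
import cv2;a=cv2.imread('pics/o1.png');print(a.shape);h=a.shape[0]//2
cv2.imwrite('pics/o1.png',cv2.resize(a,(500*600//640,600)) if a.shape[0]>600 else a)"
```

```text
(640, 500, 3)
```

View pics/o1.png

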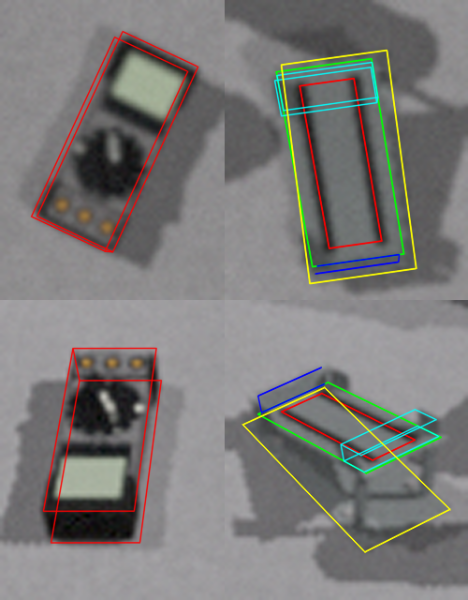

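Overlays: the model boxes match the meter and stand edges to about 1–2 px in both views. Next I work out the approach.

```bash
cat >> h.py <<'E'
MT=(np.array([.5336,-.2090,0]),-.4226); BD=(np.array([.4908,.1827,.05]),.1569)
def go(target,yyaw):
    "print the tool-axes shift to the target TCP and turn bringing tool y to world yaw yyaw (mod pi)"
    o=bot.get_obs();w,x,y,z=o["tool_rot"];Rt=R.from_quat([x,y,z,w]).as_matrix()
    cur=np.arctan2(Rt[1,1],Rt[0,1]);d=(yyaw-cur+np.pi/2)%np.pi-np.pi/2
    print("t",round(o["t"],2),"tcp",np.round(o["eef_pos"],4),"yaw y",round(cur,3),"q7",o["q"][6].round(2),"F",np.round(o["contact_force"],1),"w",round(o["gripper_width"],3))
    print("tool shift",np.round(Rt.T@(np.array(target)-o["eef_pos"]),4),"turn",round(-d,3),"tool z",np.round(Rt[:,2],4))
E
python3 - <<'E'
from h import *
p,a=MT;g=p+.015*np.array([np.cos(a),np.sin(a),0]);go(g+[0,0,.12],a+np.pi/2)
E
```

```text
t 0.1 tcp [0.2927 0.6077 0.2304] yaw y 1.122 q7 -0.08 F [-0.4 -0.8  0.4] w 0.998
tool shift [-0.5864 -0.6307  0.1115] turn -0.026 tool z [-6.0e-04 -1.5e-03 -1.0e+00]
```

```bash
echo '{"rows":[[-0.03, -0.032, 0, 0, 1], [-0.03, -0.032, 0, 0, 1], [-0.03, -0.032, 0, 0, 1], [-0.03, -0.032, 0, 0, 1], [-0.03, -0.032, 0, 0, 1], [-0.03, -0.032, 0, 0, 1], [-0.03, -0.032, 0, 0, 1], [-0.03, -0.032, 0, 0, 1], [-0.03, -0.032, 0, 0, 1], [-0.03, -0.032, 0, 0, 1], [-0.03, -0.032, 0, 0, 1], [-0.03, -0.032, 0, 0, 1], [-0.03, -0.032, 0, 0, 1], [-0.03, -0.032, 0.01, 0, 1], [-0.03, -0.032, 0.02, 0, 1], [-0.03, -0.032, 0.02, 0, 1], [-0.03, -0.032, 0.02, 0, 1], [-0.03, -0.032, 0.02, 0, 1], [-0.03, -0.032, 0.02, -0.026, 1], [0, 0, 0, 0, 1]]}' | python3 nudge.py; python3 - <<'E'
from h import *
p,a=MT;g=p+.015*np.array([np.cos(a),np.sin(a),0]);go(g+[0,0,.008],a+np.pi/2)
E
```

```text
t: 2.1
eef_pos: [0.5409, -0.1939, 0.1187]
tool_rot: [-0.001, 0.214, 0.977, -0.002]
contact_force: [-0.4, -0.2, 0.2]
gripper_width: 0.998
grasp_force: 0.0
t 2.1 tcp [ 0.5409 -0.1939  0.1187] yaw y 1.14 q7 1.59 F [-0.4 -0.2  0.2] w 0.998
tool shift [-0.0149 -0.0161  0.1107] turn -0.008 tool z [-0.0038 -0.0035 -1.    ]
```

```bash
echo '{"rows":[[-0.015, -0.016, 0, -0.008, 1], [0, 0, 0.02, 0, 1], [0, 0, 0.03, 0, 1], [0, 0, 0.02, 0, 1], [0, 0, 0.015, 0, 1], [0, 0, 0.01, 0, 1], [0, 0, 0.007, 0, 1], [0, 0, 0.004, 0, 1], [0, 0, 0, 0, 1]]}' | python3 nudge.py; python3 - <<'E'
from h import *
p,a=MT;g=p+.015*np.array([np.cos(a),np.sin(a),0]);go(g+[0,0,.008],a+np.pi/2)
cv2.imwrite("pics/g1.png",np.hstack([overlay(bot.read_camera("top"),"top",310,175,60,80,[],6),overlay(bot.read_camera("scene"),"scene",178,178,66,80,[],6)]))
E
```

```text
t: 3.0
eef_pos: [0.5498, -0.2077, 0.0153]
tool_rot: [0.0, 0.206, 0.979, -0.0]
contact_force: [-0.7, 0.3, -0.6]
gripper_width: 1.002
grasp_force: 0.2
t 3.0 tcp [ 0.5498 -0.2077  0.0153] yaw y 1.156 q7 1.7 F [-0.7  0.3 -0.6] w 1.002
tool shift [-0.0007 -0.0078  0.0073] turn 0.008 tool z [ 0. -0. -1.]
```

View pics/g1.png

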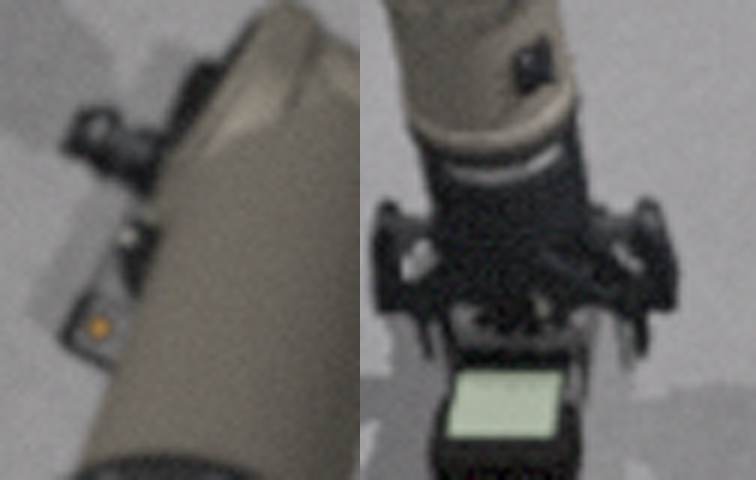

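The picture shows the open fingers straddling the waist, sitting about 8 mm to the +y side of centre, which agrees with the residual. I correct that, lower and grip.

```bash
echo '{"rows":[[-0.0007, -0.008, 0, 0.008, 1], [0, 0, 0.004, 0, 1], [0, 0, 0.003, 0, 1], [0, 0, 0, 0, 1], [0, 0, 0, 0, 0.8], [0, 0, 0, 0, 0.7], [0, 0, 0, 0, 0.5], [0, 0, 0, 0, 0.5], [0, 0, 0, 0, 0.5], [0, 0, 0, 0, 0.5], [0, 0, 0, 0, 0.5]]}' | python3 nudge.py 40; python3 - <<'E'
from h import *
p,a=MT;g=p+.015*np.array([np.cos(a),np.sin(a),0]);go(g+[0,0,.008],a+np.pi/2)
E
```

```text
t: 4.2
eef_pos: [0.5473, -0.2156, 0.0085]
tool_rot: [0.0, 0.21, 0.978, -0.0]
contact_force: [-0.7, -2.3, 4.9]
gripper_width: 0.741
grasp_force: 45.8
t 4.2 tcp [ 0.5473 -0.2156  0.0085] yaw y 1.148 q7 1.71 F [-0.7 -2.3  4.9] w 0.741
tool shift [0.0002 0.0004 0.0005] turn -0.0 tool z [ 4.e-04 -3.e-04 -1.e+00]
```

```bash
echo '{"rows":[[0, 0, -0.005, 0, 0.5], [0, 0, -0.01, 0, 0.5], [0, 0, -0.02, 0, 0.5], [0, 0, -0.03, 0, 0.5], [0, 0, -0.03, 0, 0.5], [0, 0, -0.03, 0, 0.5], [0, 0, -0.025, 0, 0.5], [0, 0, -0.01, 0, 0.5], [0, 0, 0, 0, 0.5], [0, 0, 0, 0, 0.5]]}' | python3 nudge.py; python3 - <<'E'
from h import *
p,a=BD;u=np.array([np.cos(a),np.sin(a),0])
go(p+u*.0113+[0,0,.168-.05],a+np.pi/2)
cv2.imwrite("pics/g2.png",overlay(bot.read_camera("scene"),"scene",150,130,110,120,[],5))
E
```

```text
t: 5.2
eef_pos: [0.5464, -0.2147, 0.1672]
tool_rot: [-0.001, 0.21, 0.978, 0.0]
contact_force: [-0.3, 0.9, -4.3]
gripper_width: 0.741
grasp_force: 45.6
t 5.2 tcp [ 0.5464 -0.2147  0.1672] yaw y 1.148 q7 1.61 F [-0.3  0.9 -4.3] w 0.741
tool shift [ 0.2041  0.3458 -0.0005] turn -0.579 tool z [-1.8e-03  8.0e-04 -1.0e+00]
```

View pics/g2.png

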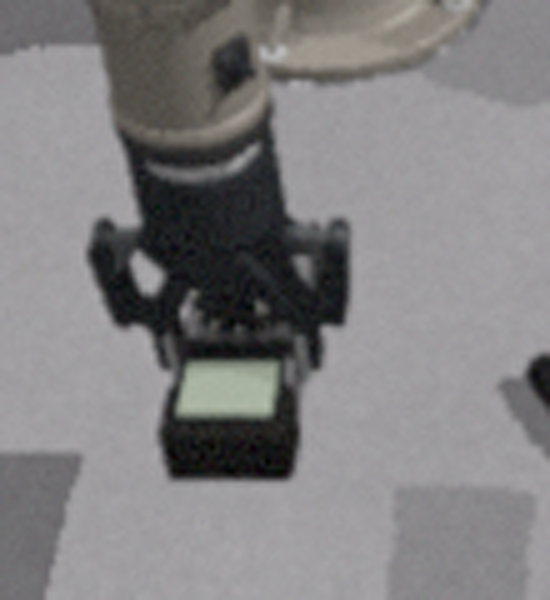

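The meter is held flat. I translate over the screwdriver and then turn.

```bash
echo '{"rows":[[0.01, 0.017, 0, 0, 0.5], [0.016, 0.027, 0, 0, 0.5], [0.016, 0.027, 0, 0, 0.5], [0.016, 0.027, 0, 0, 0.5], [0.016, 0.027, 0, 0, 0.5], [0.016, 0.027, 0, 0, 0.5], [0.016, 0.027, 0, 0, 0.5], [0.016, 0.027, 0, 0, 0.5], [0.016, 0.027, 0, 0, 0.5], [0.016, 0.027, 0, 0, 0.5], [0.016, 0.027, 0, 0, 0.5], [0.016, 0.027, 0, 0, 0.5], [0.016, 0.027, 0, 0, 0.5], [0.01, 0.017, 0, 0, 0.5], [0, 0, 0, -0.1, 0.5], [0, 0, 0, -0.14, 0.5], [0, 0, 0, -0.14, 0.5], [0, 0, 0, -0.14, 0.5], [0, 0, 0, -0.059, 0.5], [0, 0, 0, 0, 0.5]]}' | python3 nudge.py; python3 - <<'E'
from h import *
p,a=BD;u=np.array([np.cos(a),np.sin(a),0])
go(p+u*.0113+[0,0,.168-.05],a+np.pi/2)
E
```

```text
t: 7.25
eef_pos: [0.4998, 0.1977, 0.1668]
tool_rot: [-0.001, -0.078, 0.997, -0.001]
contact_force: [-0.2, 0.3, -4.8]
gripper_width: 0.739
grasp_force: 45.7
t 7.25 tcp [0.4998 0.1977 0.1668] yaw y 1.727 q7 1.31 F [-0.2  0.3 -4.8] w 0.739
tool shift [-0.     -0.0134 -0.0012] turn -0.001 tool z [-0.0026 -0.0012 -1.    ]
```

```bash
echo '{"rows":[[0, -0.0134, 0, 0, 0.5], [0, 0, 0.01, 0, 0.5], [0, 0, 0.02, 0, 0.5], [0, 0, 0.02, 0, 0.5], [0, 0, 0.012, 0, 0.5], [0, 0, 0.005, 0, 0.5], [0, 0, 0.003, 0, 0.5], [0, 0, 0, 0, 0.5]]}' | python3 nudge.py; python3 - <<'E'
from h import *
p,a=BD;u=np.array([np.cos(a),np.sin(a),0])
go(p+u*.0113+[0,0,.065-.05],a+np.pi/2)
Rb,pb=frame(p,a,np.radians(20));bb=[(box(Rb,pb,(-.086,.086),(-.035,.035),(0,0)),(0,255,0))]
cv2.imwrite("pics/g3.png",np.hstack([overlay(bot.read_camera("scene"),"scene",270,110,85,100,bb,5),overlay(bot.read_camera("top"),"top",180,170,70,100,[],5)]))
E
```

```text
t: 8.05
eef_pos: [0.503, 0.185, 0.0984]
tool_rot: [0.0, -0.078, 0.997, 0.0]
contact_force: [-0.2, 0.3, -4.1]
gripper_width: 0.74
grasp_force: 45.5
t 8.05 tcp [0.503  0.185  0.0984] yaw y 1.727 q7 1.36 F [-0.2  0.3 -4.1] w 0.74
tool shift [ 0.0011 -0.0003  0.0334] turn -0.001 tool z [ 3.e-04  1.e-04 -1.e+00]
```

View pics/g3.png

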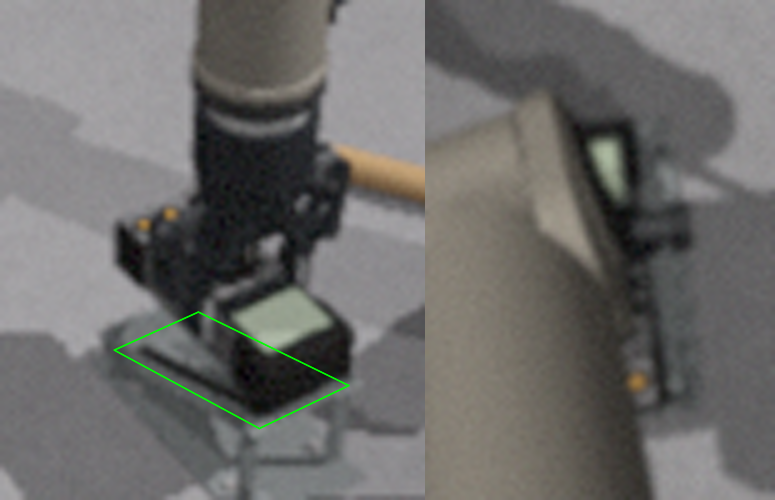

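The meter is flat, aligned over the bed, with its display end just above the top of the slope. I lower gently on a lighter grip so that it pivots.

```bash
echo '{"rows":[[0, 0, 0.003, 0, 0.5], [0, 0, 0.003, 0, 0.5], [0, 0, 0.003, 0, 0.5], [0, 0, 0.003, 0, 0.5]]}' | python3 nudge.py 25;  echo '{"rows":[[0, 0, 0.002, 0, 0.5], [0, 0, 0.002, 0, 0.5], [0, 0, 0.002, 0, 0.5]]}' | python3 nudge.py; echo '{"rows":[[0, 0, 0.002, 0, 0.5], [0, 0, 0.002, 0, 0.5], [0, 0, 0.002, 0, 0.5]]}' | python3 nudge.py
```

```text
t: 8.55
eef_pos: [0.5025, 0.1849, 0.0863]
tool_rot: [-0.0, -0.078, 0.997, 0.0]
contact_force: [-4.1, -1.3, 3.2]
gripper_width: 0.741
grasp_force: 46.5
t: 8.85
eef_pos: [0.5024, 0.1849, 0.0803]
tool_rot: [-0.0, -0.078, 0.997, 0.0]
contact_force: [-5.6, -1.3, 4.4]
gripper_width: 0.747
grasp_force: 46.9
t: 9.15
eef_pos: [0.5019, 0.1849, 0.0741]
tool_rot: [-0.001, -0.078, 0.997, -0.0]
contact_force: [-6.9, -0.4, 3.8]
gripper_width: 0.747
grasp_force: 47.4
```

```bash
echo '{"rows":[[0, 0, 0.002, 0, 0.5], [0, 0, 0.002, 0, 0.5], [0, 0, 0.001, 0, 0.5]]}' | python3 nudge.py 20;  echo '{"rows":[[0, 0, 0.001, 0, 0.5], [0, 0, 0.001, 0, 0.5], [0, 0, 0, 0, 0.5]]}' | python3 nudge.py; python3 - <<'E'
from h import *
p,a=BD
go(p,a+np.pi/2)
Rb,pb=frame(p,a,np.radians(20));bb=[(box(Rb,pb,(-.086,.086),(-.035,.035),(0,.04)),(0,255,0))]
cv2.imwrite("pics/g4.png",overlay(bot.read_camera("scene"),"scene",275,120,80,80,bb,7))
E
```

```text
t: 9.45
eef_pos: [0.5014, 0.1847, 0.0688]
tool_rot: [-0.001, -0.078, 0.997, -0.0]
contact_force: [-6.7, -0.9, 2.9]
gripper_width: 0.739
grasp_force: 48.0
t: 9.75
eef_pos: [0.5012, 0.1848, 0.0668]
tool_rot: [-0.001, -0.078, 0.997, -0.0]
contact_force: [-6.6, -1.3, 2.6]
gripper_width: 0.745
grasp_force: 48.3
t 9.75 tcp [0.5012 0.1848 0.0668] yaw y 1.727 q7 1.37 F [-6.6 -1.3  2.6] w 0.745
tool shift [ 0.0106 -0.0004  0.0168] turn -0.0 tool z [-2.9e-03 -7.0e-04 -1.0e+00]
```

View pics/g4.png

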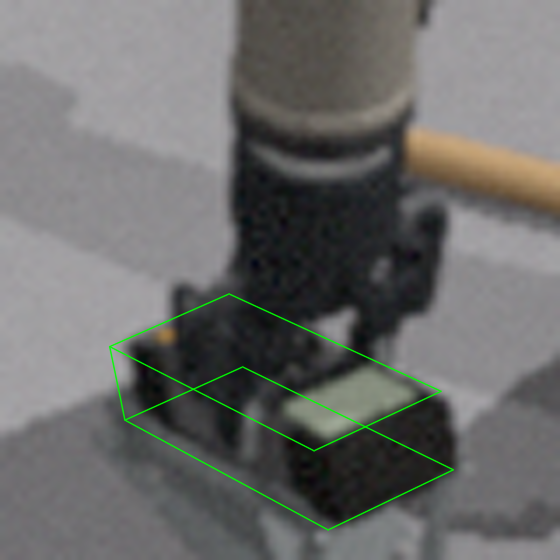

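Now tilted in the stand, a few mm up-slope of home. I slide it down towards the lip.

```bash
echo '{"rows":[[0.0015, 0, 0.001, 0, 0.5], [0.0015, 0, 0.001, 0, 0.5]]}' | python3 nudge.py;  echo '{"rows":[[0.0015, 0, 0.0006, 0, 0.5], [0.0015, 0, 0.0006, 0, 0.5]]}' | python3 nudge.py; echo '{"rows":[[0.001, 0, 0.0004, 0, 0.5], [0.001, 0, 0.0004, 0, 0.5]]}' | python3 nudge.py; echo '{"rows":[[0, 0, 0, 0, 0.5]]}' | python3 nudge.py
```

```text
t: 10.0
eef_pos: [0.5012, 0.1848, 0.0657]
tool_rot: [0.001, -0.078, 0.997, 0.0]
contact_force: [1.2, -1.0, 2.6]
gripper_width: 0.739
grasp_force: 48.2
t: 10.2
eef_pos: [0.4982, 0.1844, 0.0646]
tool_rot: [0.001, -0.078, 0.997, 0.0]
contact_force: [0.8, -0.4, 0.6]
gripper_width: 0.744
grasp_force: 48.0
t: 10.4
eef_pos: [0.4953, 0.1839, 0.0635]
tool_rot: [0.001, -0.078, 0.997, 0.0]
contact_force: [0.8, 1.4, 1.7]
gripper_width: 0.747
grasp_force: 48.1
t: 10.5
eef_pos: [0.4948, 0.1838, 0.0633]
tool_rot: [-0.0, -0.078, 0.997, 0.0]
contact_force: [-0.2, 0.0, 2.0]
gripper_width: 0.744
grasp_force: 48.0
```

```bash
for i in 1 2; do :; done; echo '{"rows":[[0.001, 0, 0.0004, 0, 0.5], [0.001, 0, 0.0004, 0, 0.5], [0, 0, 0, 0, 0.5]]}' | python3 nudge.py; echo '{"rows":[[0.001, 0, 0.0006, 0, 0.5], [0.001, 0, 0.0006, 0, 0.5], [0, 0, 0, 0, 0.5]]}' | python3 nudge.py; echo '{"rows":[[0.001, 0, 0.0006, 0, 0.5], [0, 0, 0, 0, 0.5]]}' | python3 nudge.py
```

```text
t: 10.8
eef_pos: [0.4936, 0.1836, 0.0628]
tool_rot: [0.001, -0.078, 0.997, 0.0]
contact_force: [3.6, 0.5, 2.3]
gripper_width: 0.743
grasp_force: 48.3
t: 11.1
eef_pos: [0.4937, 0.1837, 0.0625]
tool_rot: [0.003, -0.078, 0.997, 0.001]
contact_force: [6.4, -0.2, 6.5]
gripper_width: 0.746
grasp_force: 48.8
t: 11.3
eef_pos: [0.4937, 0.1837, 0.0624]
tool_rot: [0.004, -0.078, 0.997, 0.001]
contact_force: [7.0, -0.9, 8.1]
gripper_width: 0.741
grasp_force: 49.0
```

The lip is felt: motion stalls at x = 0.4937 and the force rises to 7 N. I relax, release and look.

```bash
echo '{"rows":[[-0.0025, 0, -0.001, 0, 0.5], [0, 0, 0, 0, 0.72], [0, 0, 0, 0, 0.8], [0, 0, 0, 0, 0.9], [0, 0, 0, 0, 1], [0, 0, 0, 0, 1], [0, 0, 0, 0, 1]]}' | python3 nudge.py; echo '{"rows":[[0, 0, -0.005, 0, 1], [0, 0, -0.015, 0, 1], [0, 0, -0.03, 0, 1], [0, 0, -0.04, 0, 1], [0, 0, -0.04, 0, 1], [0.03, 0, -0.03, 0, 1], [0.03, 0, 0, 0, 1], [0.03, 0, 0, 0, 1], [0, 0.05, 0, 0, 1], [0, 0.05, 0, 0, 1], [0, 0.05, 0, 0, 1], [0, 0.04, 0, 0, 1], [0, 0, 0, 0, 1]]}' | python3 nudge.py; python3 - <<'E'
from h import *
p,a=BD
go(p,a+np.pi/2)
Rb,pb=frame(p,a,np.radians(20));bb=[(box(Rb,pb,(-.086,.086),(-.035,.035),(0,.04)),(0,255,0))]
t=bot.read_camera("top");s=bot.read_camera("scene");cv2.imwrite("pics/t5.png",t);cv2.imwrite("pics/s5.png",s)
cv2.imwrite("pics/g5.png",np.hstack([overlay(s,"scene",278,130,72,85,bb,5),overlay(s,"scene",278,130,72,85,[],5)[:,:0],overlay(t,"top",182,175,80,85,bb,5)]))
E
```

```text
t: 12.0
eef_pos: [0.4919, 0.1832, 0.0614]
tool_rot: [-0.001, -0.078, 0.997, -0.0]
contact_force: [0.1, -1.4, -1.1]
gripper_width: 0.999
grasp_force: 0.0
t: 13.3
eef_pos: [0.3715, 0.3632, 0.2221]
tool_rot: [0.0, -0.082, 0.997, 0.002]
contact_force: [0.7, -0.2, 0.4]
gripper_width: 1.0
grasp_force: 0.0
t 13.3 tcp [0.3715 0.3632 0.2221] yaw y 1.735 q7 0.85 F [ 0.7 -0.2  0.4] w 1.0
tool shift [-0.088  -0.1981  0.1715] turn 0.008 tool z [-2.0e-04  3.2e-03 -1.0e+00]
```

View pics/g5.png

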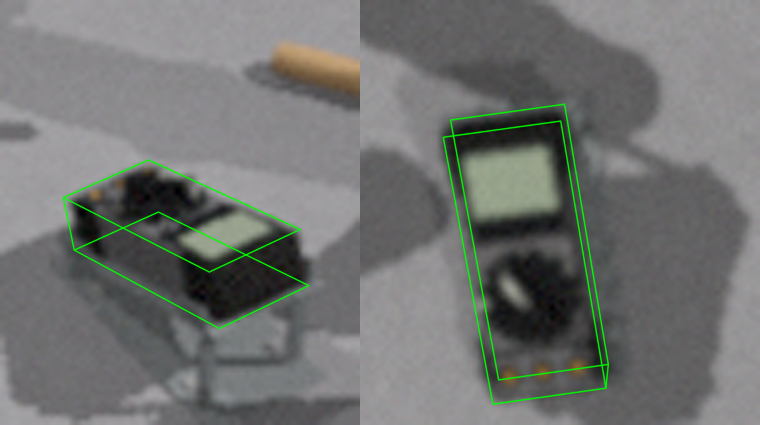

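The picture shows the meter seated in the stand, outline on the model box to about 1 px in both views, pointer still about 30° left of x (click 2). I now measure the dial centre and pointer by code.

```bash
cat >> h.py <<'E'
def dial(img,n,p=BD[0],a=BD[1],tilt=np.radians(20)):
    "rectify planes of the face; returns disc centre offset (mm) from nominal axis and pointer angle from meter x (deg, left +)"
    Rb,pb=frame(p,a,tilt);k=np.arange(-40,40.1,.5);X,Y=np.meshgrid(k,k,indexing="ij")
    def rect(h):
        q=proj(n,np.c_[X.ravel()/1e3-.02,Y.ravel()/1e3,np.full(X.size,h)]@Rb.T+pb).astype(np.float32).reshape(*X.shape,2)
        return cv2.remap(cv2.cvtColor(img,cv2.COLOR_BGR2GRAY),q,None,cv2.INTER_CUBIC).astype(float)
    g=rect(.045)
    def cost(v): # mean dark inside r 26, grey ring outside, centre by best contrast
        r=np.hypot(X-v[0],Y-v[1]);return g[(r<25)].mean()-g[(r>27)&(r<31)].mean()
    best=min(((cost((x,y)),x,y) for x in np.arange(-6,6.1,.5) for y in np.arange(-6,6.1,.5)))
    w=rect(.061);x0,y0=best[1:]
    res=[]
    for ang in range(-180,180,2): # line profile: half bar from 3 to 20 mm
        t=np.radians(ang);u=(X-x0)*np.cos(t)+(Y-y0)*np.sin(t);v=-(X-x0)*np.sin(t)+(Y-y0)*np.cos(t)
        res.append((w[(u>3)&(u<21)&(abs(v)<2)].mean(),ang))
    res.sort();return best,[(int(b),an) for b,an in res[::-1][:4]],int(np.median([b for b,_ in res]))
E
python3 - <<'E'
from h import *
for n,f in(("top","t0"),("scene","s0")):
    print(n,"start",dial(cv2.imread(f"pics/{n}0.png"),n,MT[0],MT[1],0))
    print(n,"now",dial(cv2.imread(f"pics/{n[0]}5.png"),n))
E
```

```text
top start ((np.float64(-29.52809421409262), np.float64(-6.0), np.float64(-4.0)), [(102, 22), (102, 24), (101, 20), (100, 26)], 29)
top now ((np.float64(-22.230430388301798), np.float64(4.5), np.float64(4.5)), [(121, 24), (121, 26), (121, 22), (120, 28)], 35)
scene start ((np.float64(-24.769546571639218), np.float64(-6.0), np.float64(-0.5)), [(132, 14), (132, 16), (130, 12), (129, 18)], 53)
scene now ((np.float64(-41.578330802584), np.float64(-6.0), np.float64(3.0)), [(150, 50), (150, 48), (150, 46), (150, 44)], 112)
```

```bash
cat >> h.py <<'E'
def pointer(img,n,p=BD[0],a=BD[1],tilt=np.radians(20)):
    "white pointer line at its height: centroid (mm from nominal axis), angle deg from meter x, offset of line from axis mm"
    Rb,pb=frame(p,a,tilt);k=np.arange(-30,30.1,.5);X,Y=np.meshgrid(k,k,indexing="ij")
    q=proj(n,np.c_[X.ravel()/1e3-.02,Y.ravel()/1e3,np.full(X.size,.061)]@Rb.T+pb).astype(np.float32).reshape(*X.shape,2)
    g=cv2.remap(cv2.cvtColor(img,cv2.COLOR_BGR2GRAY),q,None,cv2.INTER_CUBIC).astype(float)
    m=((g>85)&(np.hypot(X,Y)<25)).astype(np.uint8);N,L,st,_=cv2.connectedComponentsWithStats(m)
    out=[]
    for i in range(1,N):
        if st[i,4]<60: continue
        s=L==i;w=g[s]-80;P=np.c_[X[s],Y[s]];c=(P*w[:,None]).sum(0)/w.sum();C=np.cov((P).T,aweights=w);ev,U=np.linalg.eigh(C)
        u=U[:,1]*np.sign(U[:,1]@c);out.append((np.round(c,1),"ang",round(np.degrees(np.arctan2(u[1],u[0])),1),"off",round(u[0]*c[1]-u[1]*c[0],1),"len",np.round(np.sqrt(ev[::-1]*12),1)))
    return out
E
python3 - <<'E'
from h import *
for n in("top","scene"):
    print(n,"start",pointer(cv2.imread(f"pics/{n}0.png"),n,MT[0],MT[1],0))
    print(n,"now",pointer(cv2.imread(f"pics/{n[0]}5.png"),n))
a=BD[1];u=np.array([np.cos(a),np.sin(a),0]);ax=BD[0]+u*(-.0376)
print(ax);go(ax+[0,0,.155-.05],a+np.radians(120))
E
```

```text
top start [(array([10.2,  3. ]), 'ang', np.float64(31.1), 'off', np.float64(-2.7), 'len', array([18.9,  6.6]))]
top now [(array([12.4,  8.1]), 'ang', np.float64(26.3), 'off', np.float64(1.8), 'len', array([15.8,  6.9]))]
scene start [(array([-20.4,   4.5]), 'ang', np.float64(79.1), 'off', np.float64(20.9), 'len', array([25.4,  6.6])), (array([ -6.6, -20.9]), 'ang', np.float64(-21.6), 'off', np.float64(-21.9), 'len', array([10.9,  5.9])), (array([-8.8, 21.7]), 'ang', np.float64(31.5), 'off', np.float64(23.1), 'len', array([7.2, 3.3])), (array([12.6,  5.7]), 'ang', np.float64(28.2), 'off', np.float64(-1.0), 'len', array([21.5,  6.5]))]
scene now [(array([-3. , 12.1]), 'ang', np.float64(21.4), 'off', np.float64(12.4), 'len', array([44. , 22.6]))]
[0.45366186 0.17682474 0.05      ]
t 13.4 tcp [0.3735 0.3573 0.2216] yaw y 1.729 q7 0.86 F [ 0.8 -0.4 -0.3] w 1.004
tool shift [-0.0508 -0.1908  0.0667] turn -0.522 tool z [-2.e-04 -6.e-04 -1.e+00]
```

```bash
echo '{"rows":[[-0.01, -0.03, 0, 0, 0.35], [-0.0102, -0.0402, 0, 0, 0.35], [-0.0102, -0.0402, 0, 0, 0.35], [-0.0102, -0.0402, 0, 0, 0.35], [-0.0102, -0.0392, 0, 0, 0.35], [0, 0, 0.02, -0.13, 0.35], [0, 0, 0.03, -0.13, 0.35], [0, 0, 0.02, -0.13, 0.35], [0, 0, 0.01, -0.132, 0.35], [0, 0, 0, 0, 0.35], [0, 0, 0, 0, 0.35]]}' | python3 nudge.py 20; python3 - <<'E'
from h import *
a=BD[1];u=np.array([np.cos(a),np.sin(a),0]);v=np.array([-u[1],u[0],0]);ax=BD[0]+u*(-.0376)+v*.001
go(ax+[0,0,.112-.05],a+np.radians(120))
E
```

```text
t: 14.5
eef_pos: [0.4538, 0.1761, 0.1422]
tool_rot: [0.0, -0.33, 0.944, -0.0]
contact_force: [-0.4, -0.2, -0.8]
gripper_width: 0.351
grasp_force: 0.0
t 14.5 tcp [0.4538 0.1761 0.1422] yaw y 2.243 q7 1.78 F [-0.4 -0.2 -0.8] w 0.351
tool shift [-0.0008  0.0015  0.0302] turn -0.008 tool z [ 1.e-04 -2.e-04 -1.e+00]
```

```bash
echo '{"rows":[[-0.0008, 0.0015, 0.01, -0.008, 0.35], [0, 0, 0.015, 0, 0.35], [0, 0, 0.008, 0, 0.35], [0, 0, 0.004, 0, 0.35], [0, 0, 0, 0, 0.35]]}' | python3 nudge.py; echo '{"rows":[[0, 0, 0.003, 0, 0.35], [0, 0, 0.003, 0, 0.35], [0, 0, 0.002, 0, 0.35], [0, 0, 0, 0, 0.35]]}' | python3 nudge.py; python3 - <<'E'
from h import *
a=BD[1];u=np.array([np.cos(a),np.sin(a),0]);v=np.array([-u[1],u[0],0]);ax=BD[0]+u*(-.0376)+v*.001
go(ax+[0,0,.0953-.05],a+np.radians(120))
E
```

```text
t: 15.0
eef_pos: [0.4531, 0.179, 0.1043]
tool_rot: [-0.0, -0.336, 0.942, -0.0]
contact_force: [0.5, 0.3, 0.7]
gripper_width: 0.351
grasp_force: 0.0
t: 15.4
eef_pos: [0.4532, 0.179, 0.0965]
tool_rot: [-0.0, -0.336, 0.942, -0.0]
contact_force: [-1.0, -0.4, 0.5]
gripper_width: 0.349
grasp_force: 0.0
t 15.4 tcp [0.4532 0.179  0.0965] yaw y 2.257 q7 1.79 F [-1.  -0.4  0.5] w 0.349
tool shift [ 0.0006 -0.0011  0.0012] turn 0.006 tool z [-2.e-04 -1.e-04 -1.e+00]
```

```bash
echo '{"rows":[[0.0006, -0.0011, 0.0015, 0.006, 0.35], [0, 0, 0.0015, 0, 0.35], [0, 0, 0, 0, 0.35]]}' | python3 nudge.py; for w in 0.28 0.24; do :; done; echo '{"rows":[[0, 0, 0, 0, 0.28], [0, 0, 0, 0, 0.26], [0, 0, 0, 0, 0.24]]}' | python3 nudge.py;echo '{"rows":[[0, 0, 0, 0, 0.22], [0, 0, 0, 0, 0.22]]}' | python3 nudge.py;echo '{"rows":[[0, 0, 0, 0, 0.20], [0, 0, 0, 0, 0.20]]}' | python3 nudge.py;
```

```text
t: 15.7
eef_pos: [0.4535, 0.1777, 0.0935]
tool_rot: [-0.0, -0.333, 0.943, -0.0]
contact_force: [-0.4, -0.1, -0.2]
gripper_width: 0.35
grasp_force: 0.0
t: 16.0
eef_pos: [0.4536, 0.1779, 0.0938]
tool_rot: [0.0, -0.334, 0.943, 0.0]
contact_force: [-0.9, -0.2, -0.0]
gripper_width: 0.238
grasp_force: 0.0
t: 16.2
eef_pos: [0.4536, 0.1779, 0.0937]
tool_rot: [0.0, -0.334, 0.943, 0.0]
contact_force: [0.4, 0.3, -0.6]
gripper_width: 0.217
grasp_force: 0.0
t: 16.4
eef_pos: [0.4536, 0.1778, 0.0937]
tool_rot: [-0.0, -0.334, 0.943, 0.0]
contact_force: [0.4, -0.2, -1.1]
gripper_width: 0.2
grasp_force: 0.0
```

```bash
echo '{"rows":[[0, 0, 0, 0, 0.185], [0, 0, 0, 0, 0.185]]}' | python3 nudge.py;echo '{"rows":[[0, 0, 0, 0, 0.17], [0, 0, 0, 0, 0.17]]}' | python3 nudge.py;echo '{"rows":[[0, 0, 0, 0, 0.155], [0, 0, 0, 0, 0.155]]}' | python3 nudge.py
```

```text
t: 16.6
eef_pos: [0.4536, 0.1778, 0.0937]
tool_rot: [0.0, -0.334, 0.943, 0.0]
contact_force: [-0.2, 0.6, 0.5]
gripper_width: 0.185
grasp_force: 0.0
t: 16.8
eef_pos: [0.4536, 0.1778, 0.0937]
tool_rot: [0.0, -0.334, 0.943, -0.0]
contact_force: [0.3, 0.7, 0.3]
gripper_width: 0.172
grasp_force: 7.1
t: 17.0
eef_pos: [0.4536, 0.1778, 0.0938]
tool_rot: [0.0, -0.334, 0.943, -0.0]
contact_force: [-0.2, -1.0, 0.4]
gripper_width: 0.158
grasp_force: 19.3
```

The bar touched symmetrically at 14.5 mm with no side force, so the tool is centred on the dial. I ease off slightly and turn clockwise.

```bash
echo '{"rows":[[0, 0, -0.001, 0, 0.185], [0, 0, 0, 0.08, 0.185], [0, 0, 0, 0.1, 0.185], [0, 0, 0, 0.1, 0.185], [0, 0, 0, 0.1, 0.185], [0, 0, 0, 0.1, 0.19]]}' | python3 nudge.py; echo '{"rows":[[0, 0, -0.001, 0.1, 0.19], [0, 0, 0, 0.1, 0.195], [0, 0, 0, 0.1, 0.195], [0, 0, 0, 0.1, 0.195], [0, 0, 0, 0, 0.195]]}' | python3 nudge.py; python3 - <<'E'
from h import *
o=bot.get_obs();print(o["torque"])
a=BD[1];u=np.array([np.cos(a),np.sin(a),0]);v=np.array([-u[1],u[0],0]);ax=BD[0]+u*(-.0376)+v*.001
go(ax+[0,0,.0955-.05],a+np.radians(30))
E
```

```text
t: 17.6
eef_pos: [0.4536, 0.1778, 0.0947]
tool_rot: [0.0, -0.098, 0.995, -0.0]
contact_force: [0.1, -0.4, -0.5]
gripper_width: 0.188
grasp_force: 0.4
t: 18.1
eef_pos: [0.4532, 0.1779, 0.0958]
tool_rot: [-0.0, 0.1, 0.995, -0.0]
contact_force: [-2.0, -0.8, 5.1]
gripper_width: 0.199
grasp_force: 12.7
[-0.22272242  0.3903341   0.30507038]
t 18.1 tcp [0.4532 0.1779 0.0958] yaw y 1.371 q7 1.03 F [-2.  -0.8  5.1] w 0.199
tool shift [-0.0003  0.      0.0003] turn 0.691 tool z [-5.e-04 -4.e-04 -1.e+00]
```

```bash
echo '{"rows":[[0, 0, -0.001, 0, 0.205], [0, 0, 0, 0.1, 0.21], [0, 0, 0, 0.1, 0.21], [0, 0, 0, 0, 0.21]]}' | python3 nudge.py; echo '{"rows":[[0, 0, -0.0005, 0.1, 0.21], [0, 0, 0, 0.1, 0.21], [0, 0, 0, 0, 0.21]]}' | python3 nudge.py; python3 -c "
from station import bot;print(bot.get_obs()['torque'])"
```

```text
t: 18.5
eef_pos: [0.4535, 0.1775, 0.0966]
tool_rot: [-0.0, 0.198, 0.98, -0.0]
contact_force: [-0.7, -0.2, 0.4]
gripper_width: 0.214
grasp_force: 0.2
t: 18.8
eef_pos: [0.4535, 0.1776, 0.0971]
tool_rot: [-0.0, 0.294, 0.956, -0.0]
contact_force: [-0.2, -0.6, 0.3]
gripper_width: 0.212
grasp_force: 0.6
[-0.23006179  0.06958354 -0.0230003 ]
```

```bash
echo '{"rows":[[0, 0, 0, 0.1, 0.21], [0, 0, 0, 0.1, 0.21], [0, 0, 0, 0.09, 0.21], [0, 0, 0, 0, 0.21], [0, 0, 0, 0, 0.21]]}' | python3 nudge.py; python3 -c "
from station import bot;print(bot.get_obs()['torque'])"; echo '{"rows":[[0, 0, 0, 0, 0.3], [0, 0, 0, 0, 0.35], [0, 0, -0.004, 0, 0.35], [0, 0, -0.015, 0, 0.35], [0, 0, -0.03, 0, 0.35], [0, 0, -0.04, 0, 0.35], [0, 0, -0.04, 0, 0.35], [0.01, 0.04, 0, 0, 0.35], [0.01, 0.045, 0, 0, 0.35], [0.01, 0.045, 0, 0, 0.35], [0.01, 0.045, 0, 0, 0.35], [0, 0.02, 0, 0, 0.35], [0, 0, 0, 0, 0.35], [0, 0, 0, 0, 0.35]]}' | python3 nudge.py; python3 - <<'E'
from h import *
t=bot.read_camera("top");s=bot.read_camera("scene");cv2.imwrite("pics/t6.png",t);cv2.imwrite("pics/s6.png",s)
print(pointer(t,"top"));print(pointer(s,"scene"))
# change of scene vs release picture
for n,f in(("t",t),("s",s)):
    d=cv2.absdiff(cv2.GaussianBlur(cv2.imread(f"pics/{n}5.png"),(5,5),0),cv2.GaussianBlur(f,(5,5),0)).max(2)
    N,L,st,c=cv2.connectedComponentsWithStats((d>25).astype(np.uint8));print(n,[list(map(int,x)) for x in st[1:] if x[4]>8])
E
```

```text
t: 19.3
eef_pos: [0.4533, 0.1785, 0.0971]
tool_rot: [-0.0, 0.428, 0.904, 0.0]
contact_force: [-1.3, 2.0, 0.4]
gripper_width: 0.214
grasp_force: 10.2
[0.46207931 0.29019662 0.18294082]
t: 20.7
eef_pos: [0.5799, 0.3308, 0.2259]
tool_rot: [0.0, 0.431, 0.903, -0.001]
contact_force: [0.2, -1.1, 0.9]
gripper_width: 0.351
grasp_force: 0.0
[(array([13.1, -8.1]), 'ang', np.float64(-31.2), 'off', np.float64(-0.1), 'len', array([18.6,  7. ]))]
[(array([-2.8,  9.4]), 'ang', np.float64(35.3), 'off', np.float64(9.3), 'len', array([52.2, 32.3])), (array([11.6, -6.3]), 'ang', np.float64(-32.4), 'off', np.float64(0.9), 'len', array([19.5,  6.5]))]
t [[50, 137, 121, 210, 10629], [111, 162, 3, 10, 24], [223, 197, 2, 9, 12], [202, 205, 18, 14, 200], [88, 211, 11, 34, 126], [255, 218, 195, 181, 6770], [209, 228, 12, 9, 68], [150, 258, 12, 12, 119], [64, 266, 17, 19, 82], [92, 271, 7, 6, 33], [218, 288, 200, 117, 5393], [65, 304, 4, 3, 10], [98, 317, 41, 29, 444], [166, 350, 115, 70, 2386], [129, 354, 60, 66, 2279], [105, 367, 19, 53, 341], [103, 368, 2, 8, 15], [380, 401, 45, 19, 339], [124, 402, 8, 14, 83], [454, 403, 22, 17, 137], [88, 411, 14, 9, 79], [258, 414, 13, 6, 56], [282, 414, 5, 6, 13]]
s [[189, 0, 29, 49, 657], [221, 0, 33, 65, 862], [342, 0, 78, 52, 1811], [336, 9, 8, 8, 39], [363, 19, 33, 49, 832], [390, 19, 7, 3, 13], [330, 44, 75, 104, 3401], [208, 54, 11, 7, 41], [395, 56, 13, 34, 188], [29, 125, 83, 20, 442], [0, 138, 31, 15, 325], [87, 140, 37, 7, 136], [36, 149, 26, 11, 110], [93, 148, 192, 24, 2635], [66, 160, 214, 56, 3976], [302, 163, 10, 10, 58], [437, 172, 4, 5, 15], [317, 174, 14, 7, 62], [333, 174, 6, 7, 19]]
```

The pointer reads −31°, which is click 4, so slack in the straddle cost one click. I check that the meter hasn't shifted and go back for the last one.

```bash
python3 - <<'E'
from h import *
for n,r in(("t",(195,195,230,260)),("s",(285,150,345,210))):
    for k in(5,6):
        im=cv2.GaussianBlur(cv2.imread(f"pics/{n}{k}.png")[r[1]:r[3],r[0]:r[2]],(3,3),0).astype(int)
        b,g,d=im[...,0],im[...,1],im[...,2]
        s=(g-b>12)&(g-d>8);o=(d-b>30);f=lambda m:(int(m.sum()),np.round(np.argwhere(m).mean(0)[::-1]+r[:2],2) if m.any() else 0)
        print(n,k,"screen",f(s),"jacks",f(o),"bright",im[s].mean().round())
a=BD[1];u=np.array([np.cos(a),np.sin(a),0]);v=np.array([-u[1],u[0],0]);ax=BD[0]+u*(-.0376)+v*.001
go(ax+[0,0,.142-.05],a+np.radians(60))
E
```

```text
t 5 screen (189, array([211.26, 211.12])) jacks (24, array([218.71, 248.88])) bright 143.0
t 6 screen (51, array([210.53, 211.86])) jacks (26, array([217.88, 248.46])) bright 116.0
s 5 screen (57, array([322.84, 176.44])) jacks (2, array([297. , 168.5])) bright 146.0
s 6 screen (16, array([322.38, 175.81])) jacks (0, 0) bright 120.0
t 20.8 tcp [0.5795 0.3302 0.2264] yaw y 0.68 q7 0.29 F [ 0.4 -0.2  0. ] w 0.35
tool shift [-0.0393 -0.1938  0.0845] turn -0.524 tool z [-4.e-04 -5.e-04 -1.e+00]
```

```bash
echo '{"rows":[[-0.006, -0.03, 0, 0, 0.35], [-0.0083, -0.041, 0, 0, 0.35], [-0.0083, -0.041, 0, 0, 0.35], [-0.0083, -0.041, 0, 0, 0.35], [-0.0083, -0.041, 0, 0, 0.35], [0, 0, 0.02, -0.13, 0.35], [0, 0, 0.03, -0.13, 0.35], [0, 0, 0.02, -0.13, 0.35], [0, 0, 0.012, -0.134, 0.35], [0, 0, 0, 0, 0.35], [0, 0, 0, 0, 0.35]]}' | python3 nudge.py 20; python3 - <<'E'
from h import *
a=BD[1];u=np.array([np.cos(a),np.sin(a),0]);v=np.array([-u[1],u[0],0]);ax=BD[0]+u*(-.0376)+v*.001
go(ax+[0,0,.097-.05],a+np.radians(60))
E
```

```text
t: 21.9
eef_pos: [0.4537, 0.1785, 0.1448]
tool_rot: [0.0, 0.184, 0.983, 0.0]
contact_force: [0.7, -0.2, -0.4]
gripper_width: 0.351
grasp_force: 0.0
t 21.9 tcp [0.4537 0.1785 0.1448] yaw y 1.201 q7 0.88 F [ 0.7 -0.2 -0.4] w 0.351
tool shift [-0.0001 -0.0008  0.0478] turn -0.004 tool z [ 1.e-04  5.e-04 -1.e+00]
```

```bash
echo '{"rows":[[0, -0.0008, 0.015, 0, 0.35], [0, 0, 0.015, 0, 0.35], [0, 0, 0.01, 0, 0.35], [0, 0, 0.005, 0, 0.35], [0, 0, 0.003, 0, 0.35], [0, 0, 0.001, 0, 0.35], [0, 0, 0, 0, 0.3], [0, 0, 0, 0, 0.24]]}' | python3 nudge.py; echo '{"rows":[[0, 0, 0, 0, 0.21], [0, 0, 0, 0, 0.21]]}' | python3 nudge.py;echo '{"rows":[[0, 0, 0, 0, 0.19], [0, 0, 0, 0, 0.19]]}' | python3 nudge.py;echo '{"rows":[[0, 0, 0, 0, 0.175], [0, 0, 0, 0, 0.175]]}' | python3 nudge.py
```

```text
t: 22.7
eef_pos: [0.4538, 0.1785, 0.0956]
tool_rot: [0.0, 0.182, 0.983, 0.0]
contact_force: [-0.2, 0.3, -0.8]
gripper_width: 0.241
grasp_force: 0.0
t: 22.9
eef_pos: [0.4536, 0.178, 0.0954]
tool_rot: [0.0, 0.182, 0.983, -0.0]
contact_force: [-0.1, -2.9, 1.4]
gripper_width: 0.212
grasp_force: 0.9
t: 23.1
eef_pos: [0.4533, 0.1777, 0.0952]
tool_rot: [-0.0, 0.182, 0.983, -0.0]
contact_force: [-1.7, -3.5, 3.2]
gripper_width: 0.19
grasp_force: 2.1
t: 23.3
eef_pos: [0.4532, 0.1776, 0.0951]
tool_rot: [-0.0, 0.182, 0.983, -0.0]
contact_force: [-1.7, -5.7, 4.2]
gripper_width: 0.179
grasp_force: 3.4
```

A side force of −5.7 N along tool y appears. I shift 1.5 mm that way, then turn with a tighter straddle.

```bash
echo '{"rows":[[0, -0.0015, 0, 0, 0.195], [0, 0, 0, 0, 0.185], [0, 0, 0, 0, 0.185]]}' | python3 nudge.py; echo '{"rows":[[0, 0, 0, 0.1, 0.19], [0, 0, 0, 0.1, 0.19], [0, 0, 0, 0.1, 0.195], [0, 0, -0.0005, 0.1, 0.195]]}' | python3 nudge.py; echo '{"rows":[[0, 0, -0.0005, 0.1, 0.2], [0, 0, 0, 0.06, 0.2], [0, 0, 0, 0, 0.2]]}' | python3 nudge.py; echo '{"rows":[[0, 0, 0, 0.08, 0.2], [0, 0, 0, 0.04, 0.2], [0, 0, 0, 0, 0.2]]}' | python3 nudge.py;  python3 -c "
from station import bot;print(bot.get_obs()['torque'])"
```

```text
t: 23.6
eef_pos: [0.4532, 0.1774, 0.0952]
tool_rot: [0.0, 0.182, 0.983, 0.0]
contact_force: [0.4, -1.3, 0.6]
gripper_width: 0.186
grasp_force: 0.4
t: 24.0
eef_pos: [0.4531, 0.1782, 0.0957]
tool_rot: [0.0, 0.375, 0.927, 0.001]
contact_force: [1.2, 2.9, -2.8]
gripper_width: 0.195
grasp_force: 15.9
t: 24.3
eef_pos: [0.453, 0.1787, 0.0961]
tool_rot: [-0.0, 0.445, 0.895, 0.0]
contact_force: [-0.9, 3.3, -3.6]
gripper_width: 0.204
grasp_force: 20.7
t: 24.6
eef_pos: [0.4537, 0.1777, 0.0965]
tool_rot: [0.0, 0.499, 0.867, 0.001]
contact_force: [0.7, 2.0, -0.3]
gripper_width: 0.198
grasp_force: 0.9
[ 0.46620829 -0.15744644 -0.01819668]
```

Load built up, then dropped away as the dial snapped over. I withdraw and verify.

```bash
echo '{"rows":[[0, 0, 0, 0, 0.3], [0, 0, 0, 0, 0.35], [0, 0, -0.004, 0, 0.35], [0, 0, -0.015, 0, 0.35], [0, 0, -0.03, 0, 0.35], [0, 0, -0.04, 0, 0.35], [0, 0, -0.04, 0, 0.35], [0.01, 0.04, 0, 0, 0.35], [0.02, 0.045, 0, 0, 0.35], [0.04, 0.02, 0, 0, 0.35], [0.04, 0.02, 0, 0, 0.35], [0.04, 0.01, 0, 0, 0.35], [0.04, 0, 0, 0, 0.35], [0, 0, 0, 0, 0.35]]}' | python3 nudge.py; python3 - <<'E'
from h import *
t=bot.read_camera("top");s=bot.read_camera("scene");cv2.imwrite("pics/t7.png",t);cv2.imwrite("pics/s7.png",s)
print(pointer(t,"top"));print(pointer(s,"scene"))
for n,r in(("t",(195,195,230,260)),("s",(285,150,345,210))):
    for k in(5,7):
        im=cv2.GaussianBlur(cv2.imread(f"pics/{n}{k}.png")[r[1]:r[3],r[0]:r[2]],(3,3),0).astype(int)
        b,g,d=im[...,0],im[...,1],im[...,2]
        m=(g-b>12)&(g-d>8);o=(d-b>20);f=lambda m:(int(m.sum()),np.round(np.argwhere(m).mean(0)[::-1]+r[:2],2) if m.any() else 0)
        print(n,k,"screen",f(m),"jacks",f(o))
    d=cv2.absdiff(cv2.imread(f"pics/{n}5.png"),cv2.imread(f"pics/{n}7.png")).max(2)[r[1]:r[3],r[0]:r[2]]
    print((d>30).sum())
# meter outline check: register dial-free patches
for n,(x,y,w,h) in(("t",(200,192,30,28)),("t",(205,243,28,14)),("s",(285,160,22,25)),("s",(312,172,30,28))):
    A,B=[np.float32(cv2.cvtColor(cv2.imread(f"pics/{n}{k}.png"),cv2.COLOR_BGR2GRAY)[y:y+h,x:x+w]) for k in(5,7)]
    print(n,"shift",np.round(cv2.phaseCorrelate(A,B,cv2.createHanningWindow((w,h),cv2.CV_32F)),2))
go(BD[0],0)
E
```

```text
t: 26.0
eef_pos: [0.4702, 0.4158, 0.2244]
tool_rot: [-0.001, 0.495, 0.869, 0.0]
contact_force: [-1.1, -0.2, 0.5]
gripper_width: 0.348
grasp_force: 0.0
[(array([  6.9, -10.4]), 'ang', np.float64(-61.6), 'off', np.float64(1.1), 'len', array([15.9,  6.9]))]
[(array([-9.3,  9.2]), 'ang', np.float64(-144.4), 'off', np.float64(-12.9), 'len', array([55.5, 25.8])), (array([ -2.3, -21.2]), 'ang', np.float64(-31.8), 'off', np.float64(-19.2), 'len', array([9.9, 5.5])), (array([ 6.2, -8.8]), 'ang', np.float64(-53.8), 'off', np.float64(-0.2), 'len', array([18.8,  8.5]))]
t 5 screen (189, array([211.26, 211.12])) jacks (32, array([217.59, 249.03]))
t 7 screen (189, array([212.8 , 210.51])) jacks (31, array([217.81, 248.52]))
194
s 5 screen (57, array([322.84, 176.44])) jacks (4, array([296.5, 168.5]))
s 7 screen (52, array([322.15, 176.9 ])) jacks (2, array([300., 167.]))
155Traceback (most recent call last):
  File "<stdin>", line 15, in <module>
    return _wrapfunc(a, 'round', decimals=decimals, out=out)
    return _wrapit(obj, method, *args, **kwds)
    conv = _array_converter(obj)
ValueError: setting an array element with a sequence. The requested array has an inhomogeneous shape after 1 dimensions. The detected shape was (2,) + inhomogeneous part.
```

Click 5 is confirmed (−61.6°), but the meter has yawed about 2° in the tabs and sits about 1.5 mm off the lip. I grip the waist again, without lifting, to straighten it and seat it against the lip.

```bash
python3 - <<'E'
from h import *
go([.4945,.1837,.15],BD[1]+np.pi/2)
E
```

```text
t 26.1 tcp [0.4739 0.4097 0.225 ] yaw y 0.528 q7 -0.02 F [ 0.7 -1.   0.1] w 0.347
tool shift [-0.2056 -0.0959  0.0752] turn -1.2 tool z [-2.e-04 -8.e-04 -1.e+00]
```

```bash
echo '{"rows":[[-0.0256, -0.0119, 0, 0, 1], [-0.036, -0.0168, 0, 0, 1], [-0.036, -0.0168, 0, 0, 1], [-0.036, -0.0168, 0, 0, 1], [-0.036, -0.0168, 0, 0, 1], [-0.036, -0.0168, 0, 0, 1], [0, 0, 0, -0.13, 1], [0, 0, 0, -0.13, 1], [0, 0, 0, -0.13, 1], [0, 0, 0, -0.13, 1], [0, 0, 0.01, -0.13, 1], [0, 0, 0.02, -0.13, 1], [0, 0, 0.02, -0.13, 1], [0, 0, 0.02, -0.13, 1], [0, 0, 0.005, -0.13, 1], [0, 0, 0, -0.03, 1], [0, 0, 0, 0, 1]]}' | python3 nudge.py; python3 - <<'E'
from h import *
go([.4945,.1837,.064],BD[1]+np.pi/2)
E
```

```text
t: 27.8
eef_pos: [0.4952, 0.1816, 0.1507]
tool_rot: [0.0, -0.075, 0.997, -0.0]
contact_force: [-0.0, -0.2, -0.1]
gripper_width: 1.004
grasp_force: 0.0
t 27.8 tcp [0.4952 0.1816 0.1507] yaw y 1.721 q7 1.44 F [-0.  -0.2 -0.1] w 1.004
tool shift [0.0004 0.0022 0.0867] turn -0.007 tool z [ 5.e-04  0.e+00 -1.e+00]
```

```bash
echo '{"rows":[[0.0004, 0.0022, 0.01, -0.007, 1], [0, 0, 0.02, 0, 1], [0, 0, 0.02, 0, 1], [0, 0, 0.015, 0, 1], [0, 0, 0.01, 0, 1], [0, 0, 0.007, 0, 1], [0, 0, 0.004, 0, 1], [0, 0, 0, 0, 1]]}' | python3 nudge.py 20; echo '{"rows":[[0, 0, 0, 0, 0.9], [0, 0, 0, 0, 0.85], [0, 0, 0, 0, 0.8], [0, 0, 0, 0, 0.78], [0, 0, 0, 0, 0.76], [0, 0, 0, 0, 0.74], [0, 0, 0, 0, 0.73], [0, 0, 0, 0, 0.73], [0, 0, 0, 0, 0.73]]}' | python3 nudge.py; python3 - <<'E'
from h import *
go([.4937,.1837,.0624],BD[1]+np.pi/2)
E
```

```text
t: 28.6
eef_pos: [0.494, 0.1852, 0.0641]
tool_rot: [-0.0, -0.08, 0.997, -0.0]
contact_force: [0.9, -0.6, 0.4]
gripper_width: 0.998
grasp_force: 0.0
t: 29.5
eef_pos: [0.4942, 0.1848, 0.0646]
tool_rot: [0.0, -0.08, 0.997, 0.0]
contact_force: [0.1, -3.6, 5.7]
gripper_width: 0.746
grasp_force: 21.3
t 29.5 tcp [0.4942 0.1848 0.0646] yaw y 1.731 q7 1.51 F [ 0.1 -3.6  5.7] w 0.746
tool shift [ 0.0007 -0.001   0.0022] turn 0.004 tool z [ 4.e-04  1.e-04 -1.e+00]
```

Gripped. I slide down to the lip and release.

```bash
echo '{"rows":[[0.001, -0.0005, 0.0006, 0.004, 0.73], [0.001, 0, 0.0005, 0, 0.73], [0, 0, 0, 0, 0.73]]}' | python3 nudge.py; echo '{"rows":[[0.001, 0, 0.0004, 0, 0.73], [0.001, 0, 0.0004, 0, 0.73], [0, 0, 0, 0, 0.73]]}' | python3 nudge.py;echo '{"rows":[[0.001, 0, 0.0004, 0, 0.73], [0.001, 0, 0.0004, 0, 0.73], [0, 0, 0, 0, 0.73]]}' | python3 nudge.py
```

```text
t: 29.8
eef_pos: [0.4942, 0.1848, 0.0645]
tool_rot: [0.002, -0.079, 0.997, 0.001]
contact_force: [1.7, -2.5, 10.8]
gripper_width: 0.749
grasp_force: 19.9
t: 30.1
eef_pos: [0.4942, 0.1849, 0.0645]
tool_rot: [0.004, -0.078, 0.997, 0.001]
contact_force: [4.9, -1.5, 10.6]
gripper_width: 0.75
grasp_force: 19.3
t: 30.4
eef_pos: [0.4939, 0.1852, 0.0644]
tool_rot: [0.006, -0.078, 0.997, 0.002]
contact_force: [8.2, -1.4, 11.6]
gripper_width: 0.75
grasp_force: 18.7
```

```bash
echo '{"rows":[[0, 0, -0.0015, 0, 0.73], [0, 0, -0.001, 0, 0.73], [0, 0, 0, 0, 0.73]]}' | python3 nudge.py; echo '{"rows":[[0.001, 0, 0.0004, 0, 0.73], [0.001, 0, 0.0004, 0, 0.73], [0, 0, 0, 0, 0.73]]}' | python3 nudge.py
```

```text
t: 30.7
eef_pos: [0.4927, 0.1856, 0.0657]
tool_rot: [0.005, -0.079, 0.997, 0.001]
contact_force: [8.2, 0.7, 1.3]
gripper_width: 0.748
grasp_force: 22.2
t: 31.0
eef_pos: [0.4924, 0.186, 0.0656]
tool_rot: [0.006, -0.079, 0.997, 0.002]
contact_force: [11.0, 2.0, 2.8]
gripper_width: 0.749
grasp_force: 21.2
```

```bash
echo '{"rows":[[-0.003, 0, -0.0005, 0, 0.73], [-0.002, 0, 0, 0, 0.73], [0, 0, 0, 0, 0.73]]}' | python3 nudge.py; echo '{"rows":[[0, 0, 0, 0, 0.78], [0, 0, 0, 0, 0.84], [0, 0, 0, 0, 0.92], [0, 0, 0, 0, 1], [0, 0, 0, 0, 1], [0, 0, 0, 0, 1]]}' | python3 nudge.py; echo '{"rows":[[0, 0, -0.005, 0, 1], [0, 0, -0.015, 0, 1], [0, 0, -0.03, 0, 1], [0, 0, -0.04, 0, 1], [0, 0, -0.04, 0, 1], [0.03, 0, -0.03, 0, 1], [0.03, 0, 0, 0, 1], [0.03, 0, 0, 0, 1], [0, 0.05, 0, 0, 1], [0, 0.05, 0, 0, 1], [0, 0.05, 0, 0, 1], [0, 0.04, 0, 0, 1], [0, 0, 0, 0, 1]]}' | python3 nudge.py; python3 - <<'E'
from h import *
t=bot.read_camera("top");s=bot.read_camera("scene");cv2.imwrite("pics/t8.png",t);cv2.imwrite("pics/s8.png",s)
print(pointer(t,"top"));print(pointer(s,"scene"))
for n,r in(("t",(195,195,230,260)),("s",(285,150,345,210))):
    for k in(5,7,8):
        im=cv2.GaussianBlur(cv2.imread(f"pics/{n}{k}.png")[r[1]:r[3],r[0]:r[2]],(3,3),0).astype(int)
        b,g,d=im[...,0],im[...,1],im[...,2]
        m=(g-b>12)&(g-d>8);o=(d-b>20);f=lambda m:(int(m.sum()),np.round(np.argwhere(m).mean(0)[::-1]+r[:2],2) if m.any() else 0)
        print(n,k,"screen",f(m),"jacks",f(o))
for n,(x,y,w,h) in(("t",(198,190,32,30)),("t",(205,241,28,18)),("s",(285,158,22,25)),("s",(312,172,32,28))):
  for k2 in(7,8):
    A,B=[np.float32(cv2.cvtColor(cv2.imread(f"pics/{n}{k}.png"),cv2.COLOR_BGR2GRAY)[y:y+h,x:x+w]) for k in(5,k2)]
    print(n,k2,"shift",np.round(cv2.phaseCorrelate(A,B,cv2.createHanningWindow((w,h),cv2.CV_32F))[0],2))
E
```

```text
t: 31.3
eef_pos: [0.493, 0.1859, 0.0644]
tool_rot: [0.002, -0.079, 0.997, 0.001]
contact_force: [5.0, 4.2, 1.7]
gripper_width: 0.746
grasp_force: 22.9
t: 31.9
eef_pos: [0.4909, 0.1841, 0.0636]
tool_rot: [-0.0, -0.078, 0.997, -0.0]
contact_force: [-1.5, 0.3, 0.5]
gripper_width: 1.0
grasp_force: 0.0
t: 33.2
eef_pos: [0.3702, 0.3639, 0.224]
tool_rot: [0.0, -0.083, 0.997, 0.001]
contact_force: [-0.6, 0.0, -1.0]
gripper_width: 0.997
grasp_force: 0.0
[(array([ 5.2, -6.3]), 'ang', np.float64(-59.8), 'off', np.float64(1.3), 'len', array([21.4,  7.1]))]
[(array([-3.9,  0.7]), 'ang', np.float64(176.7), 'off', np.float64(-0.5), 'len', array([47.7, 41.1])), (array([ -2.9, -23.1]), 'ang', np.float64(176.2), 'off', np.float64(23.2), 'len', array([7.6, 3.6]))]
t 5 screen (189, array([211.26, 211.12])) jacks (32, array([217.59, 249.03]))
t 7 screen (189, array([212.8 , 210.51])) jacks (31, array([217.81, 248.52]))
t 8 screen (183, array([210.75, 211.25])) jacks (32, array([217.03, 249.09]))
s 5 screen (57, array([322.84, 176.44])) jacks (4, array([296.5, 168.5]))
s 7 screen (52, array([322.15, 176.9 ])) jacks (2, array([300., 167.]))
s 8 screen (51, array([323.49, 176.1 ])) jacks (0, 0)
t 7 shift [ 1.16 -0.36]
t 8 shift [-0.5  -0.13]
t 7 shift [-1.02  0.31]
t 8 shift [-0.63 -0.12]
s 7 shift [0.3  0.46]
s 8 shift [0.6  0.08]
s 7 shift [-0.49  0.41]
s 8 shift [ 0.31 -0.15]
```

Yaw is straight, the lower end is back on the lip as at the first release, and the pointer is at −60° (click 5). Handing in.

```bash
python3 -c "
from station import bot;print(bot.hand_in())"
```

```text
the job is handed in; nothing more can be done
None
```

The job is handed in at about 33 s of the 72 s. The meter lies face up in the stand against its lip with the selector on click 5, after a second, no-lift grip reseated it because turning had shifted it. I did not check the other things against the first pictures.

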